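# Drive a mount pin with the spring pin setter

## Robot

A 6-joint arm with a two-finger parallel gripper is mounted at the origin on the work surface. World frame = base frame: x ahead of the robot, y to its left, z up, the work surface at z = 0. Lengths are in mm, angles in rad, forces in N, time in s.
With the tool pointing down it reaches from about 225 to 875 mm from the base axis. Payload 3.4 kg.
Tool frame: the origin (TCP) lies between the finger pads; the fingertips stand 19 mm ahead of it and the grasp point (between the pads) is the TCP; z points along the fingers, y is the line along which they close (so a half turn about z gives the same grasp; the last joint's range is limited). The gripper opens to 85 mm and grips with 20 to 120 N. Pads are 22 mm wide; open, the fingers measure 114 mm over their backs; the gripper's body (76 mm by 85 mm) begins 54 mm behind the grasp point. The pads swing forward as they close: fully open they stand 13 mm farther back than shut.
Start: joints at [-1.398, 0.276, 1.505, -0, 1.361, -0.121], TCP at [166.514, -550.397, 223.528] pointing down, gripper open.
Joint ranges: [-2.89, 2.89], [-0.75, 2.08], [0.22, 2.7], [-1.18, 4.32], [0.11, 2.71], [-2.7, 2.7]. Speed limits (rad/s): [2.57, 2.57, 3.14, 3.14, 3.14, 3.14].

## Interface

Orientations are given as [roll, pitch, yaw] about the fixed x, y, z axes, in that order (R = Rz(yaw) Ry(pitch) Rx(roll)).
In Python, from plant import * gives the robot as it stands. Calls block until the motion is done:
- movep(position, orientation): joint-space move of the TCP to a pose.
- move_l(position, v=150, attitude=None): straight line of the TCP; attitude=None keeps the orientation; v is the mean speed in mm/s.
- movej(angles): joint-space move.
- move_gripper(opening, f_grip=None): opening from 0.0 (shut) to 1.0 (fully open); f_grip is the grip in N (None keeps the last); returns when the fingers have stopped.
- wait(seconds).
- ik(position, orientation): joint angles nearest the present ones, or None.
- observe(): the state.
- read_camera(name): name is "scene" or "side" or "wrist"; returns a dict with "img" (384x512x3 uint8, red, green, blue), "mtx" (3x3 intrinsics, pixels), "T" (4x4, takes a point from camera to world coordinates). Camera axes: x right, y up, looking along -z (the intrinsics and any distortion apply to the point x, -y, -z); pixel columns grow to the right and rows downward; lengths in mm; the calibration is good to about 2 mm. The wrist camera is an equidistant fisheye: a pixel r from the principal point sees the ray r / f radians off the axis. A picture is of the moment at which its call begins. There is no depth.
A pose or a line that the arm cannot do raises IKError and nothing moves.
- close_job(): hands the job in; it is judged then, once.
The state is a dict: "time_s": time; "joint_positions": joint angles; "joint_velocities": joint speeds; "tau": joint torques, N m; "ee_pos": TCP position; "orientation": TCP orientation; "ft_force": force on the tool from outside, world axes, zero at the start; "ft_torque": the same for the moment, N m; "grip_width": opening from 0.0 (shut) to 1.0 (fully open); "finger_force": force on a finger pad.
Only numpy, scipy, OpenCV 4.12 (cv2) and the standard library are available. Lean on these libraries where they do the work, as an engineer would, in place of code of your own. Each camera call takes 0.05 s, during which the arm holds its last target. There are 200 camera calls.

## Task

Use the bench pin setter to drive the brass pin home in the dark wooden mount block: draw the blue sprung arm back by its red handle until the sear clicks in and holds it by itself, let go of it, then press the yellow trigger down so that the arm flies free and strikes the pin. Draw with feel: the handle gives on its own spring and must never be hauled hard against the rubber buffer (no more than about 20 N), do not touch the pin, and leave the other things on the bench where they are.

Things in the scene. Friction and masses are not known exactly. Their poses are not given: they have to be found in the camera images.
- setter: the pin setter: grey steel base plate 300 (x) x 340 (y) x 18 mm, bolted to the table; origin at the centre of its underside, z up. The arm's pivot stands at x +90, y 0; the trigger at x +20, y -125; the mount block with the pin (top 62 mm high) is clamped about x +42, y +138. Nothing on it is higher than the red handle's top (114 mm).
- pivot (a point): vertical axis of the sprung arm, 60 mm above the table. The arm's spring is slack at joint 0.14 and pulls 1.9 N m per rad beyond it, 5 to 12 N at the handle where it catches. A brass sear bolt under the arm catches it somewhere between 0.68 and 1.22 rad: the setting differs each time and is not measured. It is to be found by feel.
- handle (a point): point on the axis of the red handle, 20 mm below its top: an upright round post, diameter 22 mm, from 64 to 114 mm above the table, 165 mm from the pivot, standing at the end of the blue arm on a dark slide plate (34 x 50 mm, top at 64 mm). It follows the arm and its own slide.
- striker (a joint): turn of the blue arm about the pivot, rad, counter-clockwise from above = cocking. 0: pin fully in; it idles near 0.14. The arm points from the pivot at 2.443 rad + this from the setter's x axis. Riding over the sear's ramp adds 1 to 2 N at the handle; some 6 to 9 mm of handle travel past the catch it meets a hard buffer. Eased off, it comes back that far and stays, if caught.
- grip (a joint): how far the red handle has slid on its own spring, m, along the arm's cocking direction: 2.2 N per mm of pull (0 unloaded, 16 mm at its end). It is a pull gauge: beyond 10 mm (22 N) the handle is overloaded.
- trigger (a joint): travel of the yellow trigger button, m, downward: 0 up, 0.010 fully down. Linked to the sear: it dips and springs back by itself as the arm rides over the sear. With the arm cocked it takes about 3 to 7 N; the arm flies off between 3 and 8 mm of travel.
- trigger_top (a point): centre of the top of the yellow trigger button, diameter 32 mm, 68 mm above the table when up; on a black block whose top is at 48 mm
- pin (a joint): how far the brass pin has been driven, m: 0 to 0.002 at the start, 0.010 fully home in the block. Pin head diameter 12 mm, stands up to 10 mm out of the block at the start.
- pin_head (a point): centre of the pin's head, 50 mm above the table, between the hammer and the block
- jar_amber: bystander: amber specimen jar with green cap, diameter 60, height 75 mm; origin under its centre
- jar_clear: bystander: clear specimen jar with white cap, diameter 60, height 75 mm; origin under its centre
- magnifier: bystander: magnifying glass lying flat, lens diameter 80 mm, black handle along its -x to 141 mm; origin under the lens centre
- syringe: bystander: empty clear syringe lying along its x, 130 mm long; origin under its white flange
- brush: bystander: small brush lying on the table along its x
- green_cap: bystander: loose green jar cap, diameter 48, height 12 mm, lying on the setter's base near x -110, y +135; origin under its centre
- pin_box: bystander: blue box of spare pins, 50 x 35 x 22 mm, on the setter's base near x +115, y -120; origin under its centre

How it is judged (in metres and radians):
On the way, in this order (a step that is already met when the one before it is completed fails the run):
1. the arm is drawn back and held by the sear alone, with the robot off it, the trigger up (value of joint striker above 0.62 rad and not (contact force between any of the fingers, the arm and striker above 0.3 N) and value of joint trigger below 0.0015 m), for 0.3 s.
2. the trigger is pressed with the arm cocked (value of joint trigger above 0.0025 m and value of joint striker above 0.55 rad).
3. the pin is driven home (value of joint pin above 0.008 m), for 0.2 s.
At the end, for the whole second after the job is handed in: the pin stands no more than 2 mm out of the block, the arm is back forward (below 0.3 rad), the trigger is up again, and the bystanders lie still (value of joint pin above 0.008 m and value of joint striker below 0.3 rad and value of joint trigger below 0.002 m and linear speed of each of jar_amber, jar_clear, magnifier, syringe, brush, green_cap, pin_box below 0.05 m/s); the robot touches nothing.
It fails at once if the red handle is overloaded: its spring is drawn more than 10 mm (about 22 N) (value of joint grip above 0.01 m).
It fails at once if the robot touches the pin (contact force between any of the fingers, the arm and pin above 0.3 N).
It fails at once if the arm flies while the robot touches it (velocity of joint striker below -3 rad/s and contact force between any of the fingers, the arm and striker above 0.3 N).
It fails at once if a bystander is pushed more than 20 mm from its place (distance of any of jar_amber, jar_clear, magnifier, syringe, brush, green_cap, pin_box from where it was at the start of the episode above 0.02 m).
It also fails if it takes over 59 s, if anything falls off the work surface, if the arm or the gripper's body presses on something with over 40 N, if the wrist force passes 120 N, or if a joint passes its speed limit or range.

## Working session

There is one attempt and no reset: what is moved stays moved. The work goes in short steps, each a Python script; the robot and the scene stay as the last script left them, time stands still between calls to the robot, and variables do not carry over. Pictures are saved under pics/ and viewed, at most 10 in all, crops included, and the job is handed in when it is done.

```bash
mkdir -p pics; ls; python3 - <<'E'
from plant import *
import cv2
for n in("scene","side"):
    c=read_camera(n); cv2.imwrite(f"pics/{n}0.png",c["img"][:,:,::-1]); print(n,c["mtx"].tolist(),c["T"].round(3).tolist(),[k for k in c])
o=observe();print(o["time_s"],o["orientation"],o["ft_force"])
E
```

```text
pics
scene [[385.5562934639415, 0.0, 254.96570727661717], [0.0, 385.5562934639415, 194.92603609069562], [0.0, 0.0, 1.0]] [[0.803, -0.45, 0.39, 986.899], [0.595, 0.619, -0.513, -610.532], [-0.011, 0.644, 0.765, 1021.101], [0.0, 0.0, 0.0, 1.0]] ['img', 'mtx', 'T']
side [[351.95308235169273, 0.0, 257.7423203833829], [0.0, 351.95308235169273, 193.71635568176183], [0.0, 0.0, 1.0]] [[-0.999, 0.013, -0.036, 471.077], [-0.036, -0.642, 0.766, 721.617], [-0.013, 0.767, 0.642, 697.537], [0.0, 0.0, 0.0, 1.0]] ['img', 'mtx', 'T']
0.1 [-3.13992517e+00 -2.01229071e-04  2.93772286e-01] [-0.84031182  0.24639387 -0.06293056]
```

View pics/scene0.png

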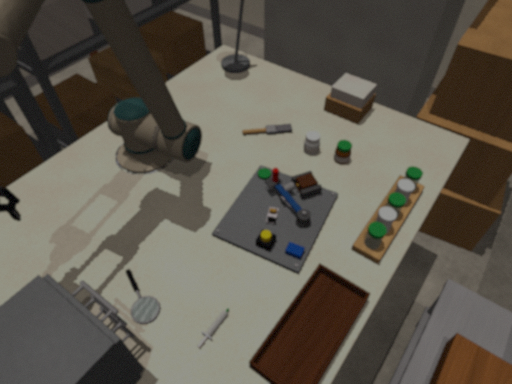

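View pics/side0.png

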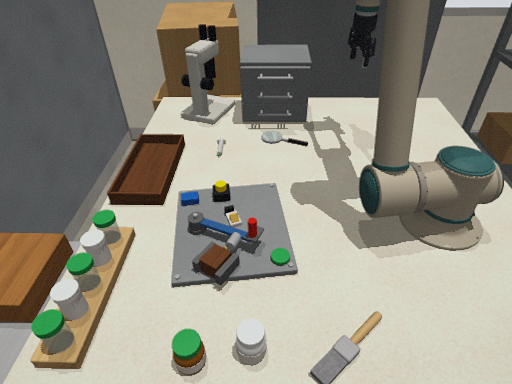

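The scene view shows the setter plate (corners about (263,168), (337,203), (299,268), (215,234)), with the red handle at (276,174), yellow trigger at (266,236) and pivot at (303,216). The side view shows the same items at (252,226), (221,187) and (196,219).

```bash
cat > h.py <<'E'
from plant import *
import cv2, numpy as np
def ray(c,u,v):
    p=np.linalg.solve(c["mtx"],[u,v,1.]); d=c["T"][:3,:3]@(p*[1,-1,-1]); return c["T"][:3,3],d/np.linalg.norm(d)
def plane(c,u,v,z):
    o,d=ray(c,u,v); return o+d*(z-o[2])/d[2]
def cross(r):
    A=sum(np.eye(3)-np.outer(d,d) for o,d in r); b=sum((np.eye(3)-np.outer(d,d))@o for o,d in r); return np.linalg.solve(A,b)
def blob(img,lo,hi,box):
    h=cv2.cvtColor(img,cv2.COLOR_RGB2HSV); m=cv2.inRange(h,lo,hi); k=np.zeros_like(m); x0,y0,x1,y1=box; k[y0:y1,x0:x1]=255; m&=k
    n,l,s,ce=cv2.connectedComponentsWithStats(m); i=1+s[1:,4].argmax(); return ce[i],s[i]
E
python3 - <<'E'
from h import *
B={"scene":(205,150,345,280),"side":(165,170,305,290)}
cor={"scene":[(263,168),(337,203),(299,268),(215,234)],"side":[(295,270),(173,281),(180,191),(276,184)]}
loc=np.array([(-150,170),(150,170),(150,-170),(-150,-170)],float)
Y=[];R=[];W=[];L=[]
for n in B:
    c=read_camera(n)
    y,sy=blob(c["img"],(22,150,120),(35,255,255),B[n]); r,sr=blob(c["img"],(0,170,80),(6,255,255),B[n])
    print(n,y,sy,r,sr, "yel z66",plane(c,*y,66).round(1),"red z92",plane(c,*r,92).round(1))
    Y.append(ray(c,*y));R.append(ray(c,*r))
    w=np.array([plane(c,*p,18)[:2] for p in cor[n]]);print(w.round(0).tolist());W.append(w);L.append(loc)
    x0,y0,x1,y1=B[n];cv2.imwrite(f"pics/{n}_c.png",cv2.resize(c["img"][y0:y1,x0:x1,::-1],None,fx=5,fy=5))
print(cross(Y),cross(R))
W=np.vstack(W);L=np.vstack(L)
wc,lc=W.mean(0),L.mean(0); H=((L-lc).T@(W-wc)); th=np.arctan2(H[0,1]-H[1,0],H[0,0]+H[1,1])
Rm=np.array([[np.cos(th),-np.sin(th)],[np.sin(th),np.cos(th)]]);t=wc-Rm@lc
print("setter",t,th,(L@Rm.T+t-W).round(1).tolist())
for k,p in dict(trig=(20,-125),pivot=(90,0),pin=(42,138)).items(): print(k,Rm@p+t)
E
```

```text
scene [265.55555556 233.6984127 ] [261 230  10   8  63] [275.11764706 170.58823529] [273 169   5   4  17] yel z66 [615.3 -72.9  66. ] red z92 [504.1 137.2  92. ]
[[423.0, 182.0], [717.0, 195.0], [746.0, -87.0], [469.0, -140.0]]
side [220.60493827 185.16049383] [215 181  11  11  81] [252.140625 226.703125] [248 218   9  20 128] yel z66 [615.5 -68.   66. ] red z92 [514.5 123.3  92. ]
[[411.0, 192.0], [696.0, 231.0], [747.0, -97.0], [455.0, -137.0]]
[615.2407554  -71.38765065  63.69444646] [511.40817    130.48923252 100.72957722]
setter [582.91643119  42.38427572] 0.13089070011784532 [[-10.8, 9.7], [-7.8, 35.6], [7.7, -19.9], [-12.7, -5.5], [1.5, -1.0], [13.9, -0.9], [6.6, -9.4], [1.8, -8.6]]
trig [619.06001132 -78.93613318]
pivot [672.14657437  54.1308305 ]
pin [606.54578067 184.68555415]
```

View pics/side_c.png

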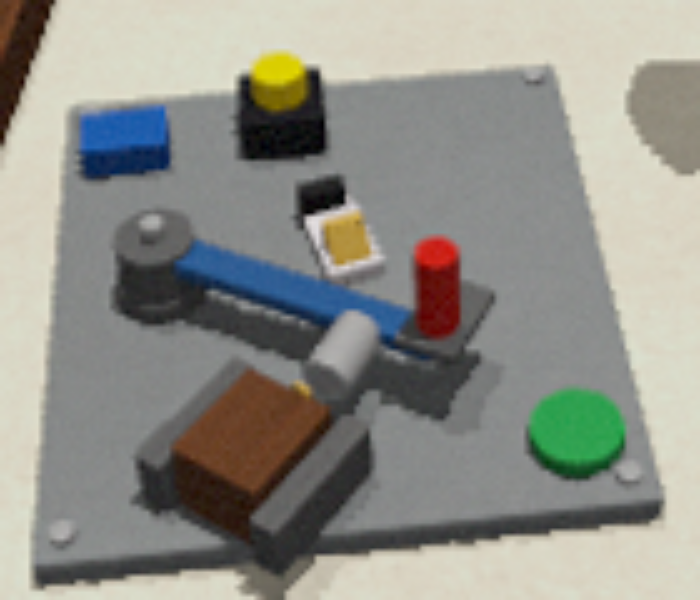

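View pics/scene_c.png

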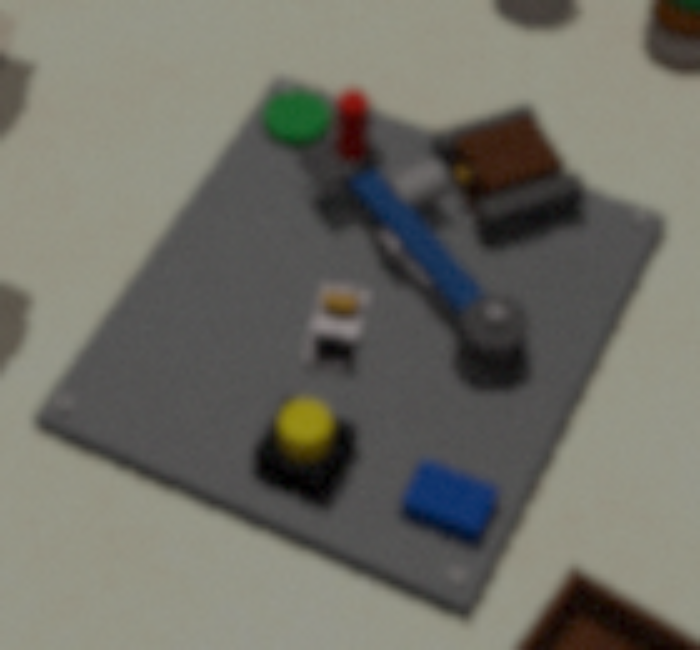

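The 5x crops show clear features. In the side crop: handle top (437,250), yellow top (279,66), pivot cap (150,225), plate corners (75,105), (552,67), (660,500), (38,568). In the scene crop: (352,100), (305,417), (495,313), and corners (278,80), (662,218), (467,610), (42,420).

```bash
python3 - <<'E'
from h import *
off={"scene":(205,150),"side":(165,170)}
P={"scene":dict(hand=(352,100),trig=(305,417),piv=(495,313),c=[(278,80),(662,218),(467,610),(42,420)]),
"side":dict(hand=(437,250),trig=(279,66),piv=(150,225),c=[(660,500),(38,568),(75,105),(552,67)])}
loc=np.array([(-150,170),(150,170),(150,-170),(-150,-170)],float)
C={n:read_camera(n) for n in P}
px=lambda n,p:(np.array(p)+.5)/5-.5+off[n]
pts={}
for k in("hand","trig","piv"):
    pts[k]=cross([ray(C[n],*px(n,P[n][k])) for n in P]);print(k,pts[k].round(1))
W=[];L=[]
for n in P:
    w=np.array([plane(C[n],*px(n,q),18)[:2] for q in P[n]["c"]]);print(n,w.round(0).tolist());W.append(w);L.append(loc)
W.append([pts["trig"][:2],pts["piv"][:2]]);L.append([(20,-125),(90,0)])
W=np.vstack(W);L=np.vstack(L)
wc,lc=W.mean(0),L.mean(0); H=((L-lc).T@(W-wc)); th=np.arctan2(H[0,1]-H[1,0],H[0,0]+H[1,1])
Rm=np.array([[np.cos(th),-np.sin(th)],[np.sin(th),np.cos(th)]]);t=wc-Rm@lc
print("setter",t,th);print((L@Rm.T+t-W).round(1).tolist())
for k,p in dict(trig=(20,-125),pivot=(90,0),pin=(42,138)).items(): print(k,Rm@p+t)
d=pts["hand"][:2]-(Rm@(90,0)+t);print("len",np.hypot(*d),"q",np.arctan2(d[1],d[0])-th-2.443)
d=pts["hand"][:2]-pts["piv"][:2];print("len",np.hypot(*d),"ang",np.arctan2(d[1],d[0]))
E
```

```text
hand [513.8 122.2 115. ]
trig [616.  -73.3  70.6]
piv [666.8  60.3  70. ]
scene [[408.0, 186.0], [696.0, 233.0], [750.0, -98.0], [463.0, -143.0]]
side [[407.0, 191.0], [696.0, 238.0], [749.0, -99.0], [458.0, -142.0]]
setter [578.10723153  45.7848484 ] 0.15718048884534788
[[-4.2, 4.6], [3.2, 4.3], [2.7, -0.2], [-6.5, -2.8], [-3.3, -0.9], [3.6, -0.4], [4.0, 0.4], [-1.2, -3.5], [1.4, -1.2], [0.2, -0.5]]
trig [617.42744253 -74.5435398 ]
pivot [666.99776177  59.87291549]
pin [597.98777612 188.65809274]
len 165.39557245362127 q 0.15520551583348752
len 164.9953556371282 ang 2.757398516595164
```

```bash
cat >> h.py <<'E'
PV=np.array([667.,60.]); RAD=165.; A0=2.6
def pose(q,z,r=RAD):
    a=A0+q; return [PV[0]+r*np.cos(a),PV[1]+r*np.sin(a),z],[np.pi,0,a-np.pi]
def tang(q): a=A0+q; return np.array([-np.sin(a),np.cos(a),0])
E
python3 - <<'E'
from h import *
move_gripper(0.5)
p,o=pose(0.155,230); movep(p,o)
move_l(pose(0.155,93)[0],v=120)
wait(.3); s=observe(); print(s["time_s"],s["ee_pos"],s["orientation"],s["ft_force"],s["grip_width"])
for n,b in(("scene",(215,110,335,200)),("side",(190,130,320,260))):
    c=read_camera(n); x0,y0,x1,y1=b; cv2.imwrite(f"pics/{n}1.png",cv2.resize(c["img"][y0:y1,x0:x1,::-1],None,fx=4,fy=4))
E
```

```text
5.0583 [514.37405494 122.24772559  93.39218138] [-3.14122308e+00 -6.88897354e-04 -3.86559445e-01] [-0.22551608 -0.24260526 -1.43937253] 0.5022896499440768
```

View pics/side1.png

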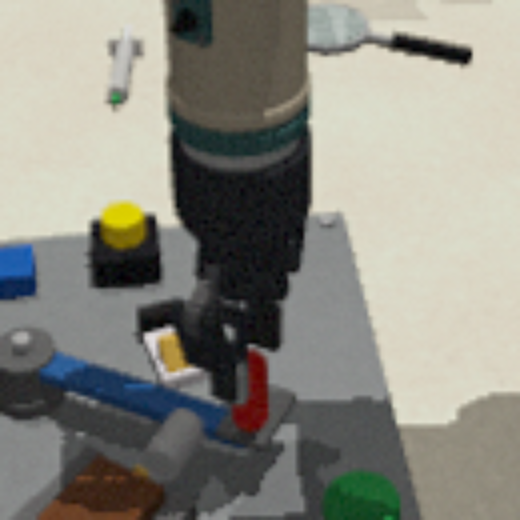

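The rear finger (225,360) stands just behind the red handle (255,390), so it is straddled and nothing is touched. Next I draw by feel.

```bash
cat > draw.py <<'E'
from h import *
import sys
q,qend,step,v=map(float,sys.argv[1:5]); f0=np.array(eval(sys.argv[5]))
def F():
    f=[]
    for _ in range(3): wait(.02); f.append(observe()["ft_force"])
    return -(np.mean(f,0)-f0)@tang(q)
n=0
while q<qend:
    q+=step/RAD; p,o=pose(q,93); move_l(p,v=v,attitude=o); s=observe(); f=F()
    qh=q-9/RAD-max(f,0)/2.2/RAD; m=1.9*(qh-.14)/.165
    if n%5==0 or f>m+2.5: print(round(s["time_s"],1),"q %.3f F %.1f model %.1f qh %.3f"%(q,f,m,qh))
    n+=1
    if f>m+4.5 or f>16.5: print("STOP");break
print("end",q)
E
python3 draw.py .155 .5 4 40 "[-.23,-.24,-1.4]"
python3 -c "
from h import *
c=read_camera('side'); cv2.imwrite('pics/side2.png',cv2.resize(c['img'][130:260,190:320,::-1],None,fx=4,fy=4))"
```

```text
5.4 q 0.179 F 0.1 model -0.2 qh 0.124
6.9 q 0.300 F 1.4 model 1.2 qh 0.242
8.4 q 0.422 F 3.0 model 2.5 qh 0.359
end 0.5186363636363636
```

View pics/side2.png

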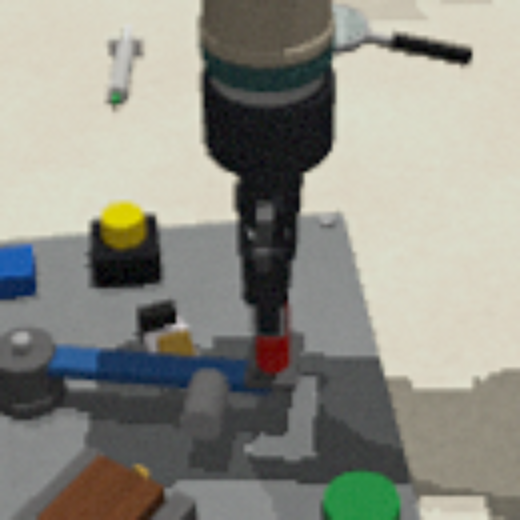

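The finger is centred behind the handle at (270,345), and the measured force follows the spring model. I continue with finer steps.

```bash
sed -i 's/m+4.5 or f>16.5/m+3.8 or f>16/' draw.py
python3 draw.py .5186 .70 4 50 "[-.23,-.24,-1.4]" && python3 draw.py .7125 1.4 1.4 40 "[-.23,-.24,-1.4]"
```

```text
10.0 q 0.543 F 4.3 model 3.9 qh 0.476
11.5 q 0.664 F 5.2 model 5.2 qh 0.595
end 0.7125393939393942
12.4 q 0.721 F 5.4 model 5.9 qh 0.652
13.9 q 0.763 F 6.8 model 6.3 qh 0.690
15.4 q 0.806 F 7.3 model 6.8 qh 0.731
16.9 q 0.848 F 7.0 model 7.3 qh 0.774
18.4 q 0.891 F 6.3 model 7.8 qh 0.819
19.9 q 0.933 F 7.3 model 8.3 qh 0.858
21.4 q 0.976 F 7.1 model 8.8 qh 0.901
22.9 q 1.018 F 7.9 model 9.2 qh 0.942
24.4 q 1.060 F 11.1 model 9.6 qh 0.975
24.7 q 1.069 F 13.0 model 9.7 qh 0.978
25.0 q 1.077 F 13.6 model 9.7 qh 0.985
STOP
end 1.077348484848487
```

```bash
cat > step.py <<'E'
from h import *
import sys
q,n,step=float(sys.argv[1]),int(sys.argv[2]),float(sys.argv[3]); f0=np.array([-.23,-.24,-1.4])
for i in range(n):
    q+=step/RAD; p,o=pose(q,93); move_l(p,v=40,attitude=o); f=[]
    for _ in range(5): wait(.02); f.append(observe()["ft_force"])
    f=-(np.mean(f,0)-f0)@tang(q); print("q %.3f F %.1f"%(q,f), round(observe()["time_s"],1))
    if f>15.8: break
E
python3 step.py 1.0773 2 1.0
```

```text
q 1.083 F 14.8 25.3
q 1.089 F 15.6 25.7
```

```bash
python3 step.py 1.089 7 -3
```

```text
q 1.071 F 12.6 26.0
q 1.053 F 9.9 26.3
q 1.034 F 8.5 26.7
q 1.016 F 8.3 27.0
q 0.998 F 7.6 27.3
q 0.980 F 5.0 27.7
q 0.962 F 2.5 28.0
```

The force is falling to zero, so the sear has caught. I back off to the middle of the gap, lift clear and look.

```bash
python3 step.py 0.962 4 -3 && python3 - <<'E'
from h import *
p,o=pose(.889,93); p[2]=200; move_l(p,v=150)
wait(.1); print(observe()["time_s"],observe()["ft_force"])
c=read_camera('side'); cv2.imwrite('pics/side3.png',cv2.resize(c['img'][150:290,165:305,::-1],None,fx=4,fy=4))
E
```

```text
q 0.944 F -0.2 28.3
q 0.926 F -0.2 28.7
q 0.907 F 0.2 29.0
q 0.889 F -0.3 29.3
30.3083 [ 0.63672814  0.74254414 -0.1513178 ]
```

View pics/side3.png

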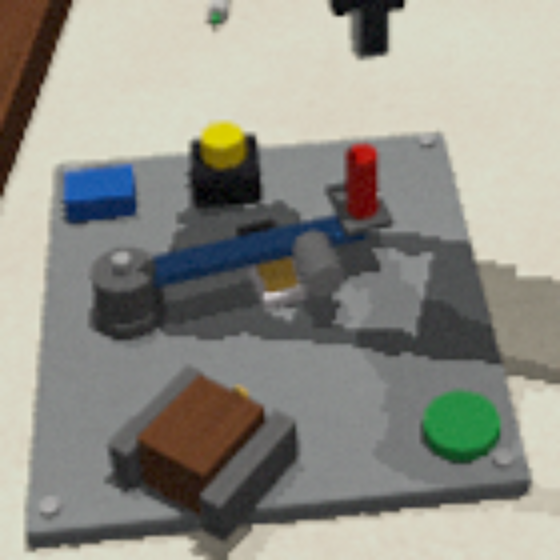

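The arm is held by the sear: blue bar back, handle at (362,180), and the gripper clear of it. Now the trigger.

```bash
python3 - <<'E'
from h import *
move_gripper(0.0)
xy=[616.5,-73.8]; movep(xy+[160],[np.pi,0,.3]); move_l(xy+[95],v=80); wait(.2)
z0=observe()["ft_force"][2]; z=90
while z>78.5:
    z-=.75; move_l(xy+[z],v=20); wait(.05); f=observe()["ft_force"][2]-z0; print("%.2f %.1f"%(z,f),end="; ")
    if f>25: break
move_l(xy+[200],v=100); wait(.3); s=observe(); print(s["time_s"],s["ft_force"])
c=read_camera('side'); cv2.imwrite('pics/side4.png',cv2.resize(c['img'][150:290,165:305,::-1],None,fx=4,fy=4))
E
```

```text
89.25 0.2; 88.50 0.4; 87.75 0.9; 87.00 -0.2; 86.25 0.1; 85.50 0.6; 84.75 0.3; 84.00 0.1; 83.25 0.7; 82.50 0.6; 81.75 0.2; 81.00 -0.7; 80.25 0.1; 79.50 0.8; 78.75 -0.1; 78.00 0.4; 39.2667 [0.11109499 0.46371686 0.20075708]
```

View pics/side4.png

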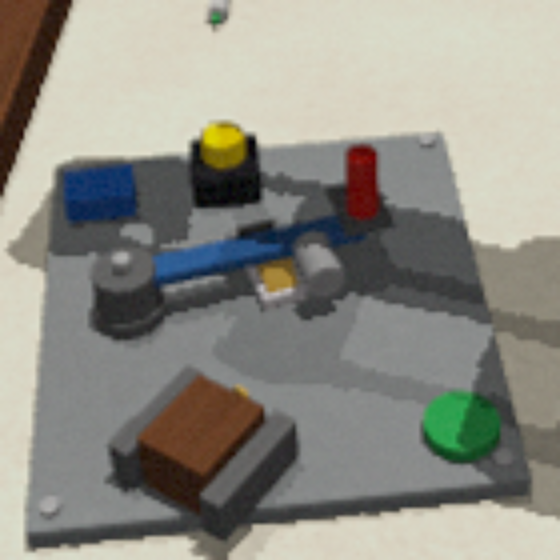

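The arm is still cocked and the trigger is up, so the tip never touched it. I check the gripper and look with the tool low.

```bash
python3 - <<'E'
from h import *
print(observe()["grip_width"])
xy=[616.5,-73.8]; move_l(xy+[85],v=150); s=observe(); print(s["time_s"],s["ee_pos"],s["orientation"],s["grip_width"])
im=[]
for n,b in(("scene",(215,165,315,265)),("side",(170,120,270,220))):
    c=read_camera(n); x0,y0,x1,y1=b; im.append(cv2.resize(c["img"][y0:y1,x0:x1,::-1],None,fx=4,fy=4))
cv2.imwrite('pics/both5.png',np.hstack(im))
E
```

```text
-0.0026993519896074004
40.2333 [617.29300026 -74.00341967  85.87047311] [ 3.14066516e+00 -1.56621159e-03  2.99950505e-01] 0.0003250304521270387
```

View pics/both5.png

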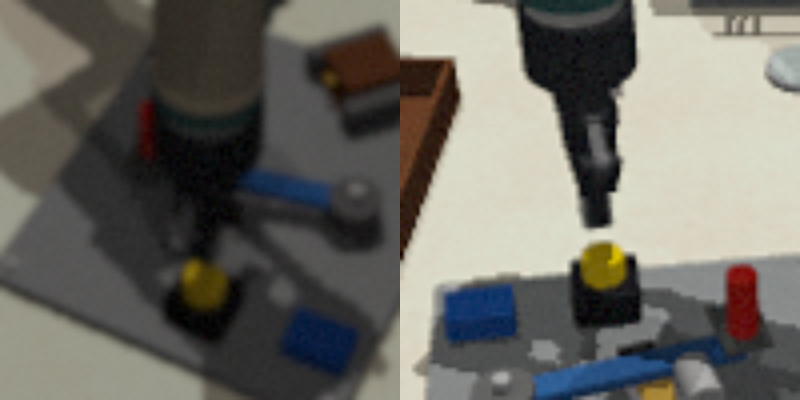

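The shut fingertip (side crop (598,225), scene crop (205,245)) is aligned above the button, but roughly 20 to 25 mm too high. The tips stand higher than I assumed, so I descend by feel.

```bash
python3 - <<'E'
from h import *
c=[read_camera(n) for n in("scene","side")]
print("tip",cross([ray(c[0],266,226),ray(c[1],219.4,176)]))
xy=[616.5,-73.8]; s=observe(); z0=s["ft_force"][2]; move_l(xy+[78],v=60); z=78; zc=None
while z>45:
    z-=1; move_l(xy+[z],v=40); wait(.03); f=observe()["ft_force"][2]-z0; print("%.0f %.1f"%(z,f),end="; ")
    if zc is None and f>2: zc=z+1
    if f>14 or (zc and z<=zc-9): break
move_l(xy+[z+60],v=150); wait(.2); s=observe(); print(s["time_s"],s["ft_force"])
c=read_camera('side'); cv2.imwrite('pics/side6.png',cv2.resize(c['img'][150:290,165:305,::-1],None,fx=4,fy=4))
E
```

```text
tip [614.91072811 -68.47718262  99.33317811]
77 0.1; 76 0.4; 75 0.2; 74 -0.4; 73 0.1; 72 0.4; 71 -0.1; 70 -0.4; 69 -0.6; 68 0.1; 67 0.4; 66 -0.2; 65 -0.3; 64 -1.3; 63 0.1; 62 -0.4; 61 -0.2; 60 0.4; 59 2.2; 58 3.7; 57 4.4; 56 2.1; 55 1.9; 54 3.2; 53 4.0; 52 3.7; 51 4.0; 49.1 [-0.78790433 -0.38451526 -0.03206291]
```

View pics/side6.png

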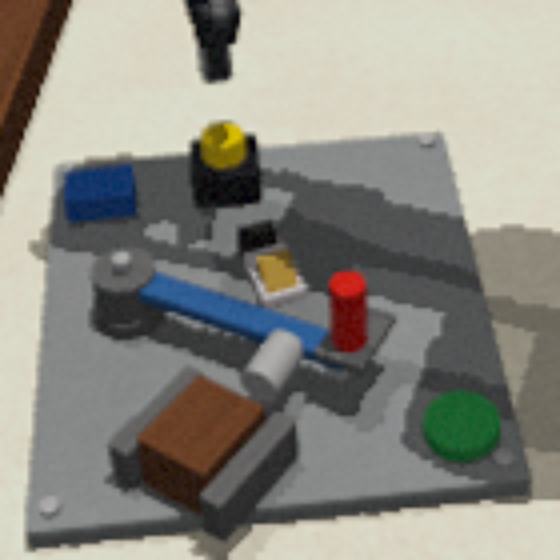

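The arm has flown forward to its idle position (handle at (348,310)), the trigger is up, and the brass pin head no longer shows at (241,393). Handing in.

```bash
python3 -c "
from plant import *
print(close_job(), observe()['time_s'])"
```

```text
the job is handed in; nothing more can be done
the job is handed in; nothing more can be done
```

I drew the arm to about 15.6 N at the handle, the sear held it, and the trigger released it clear of the robot; I handed the job in at about 49 s. The pin looks driven home in the last picture, but I did not measure its depth and the hand-in returned no verdict.

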